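Press the antenna selector box into the corner of the stand and hold it

TASK

Pick up the grey antenna selector box and set it flat on the clear acrylic stand, knob up, brass sockets pointing away from the red end stop. Slide it fully home into the corner, long side against the low black rail and plain end against the red stop, and finish still gripping it and pressing it steadily on both stops at once with moderate hand pressure (about 10 N on each); do not let go. Leave the radio, hex key set and mug where they are.

Things in the scene. Friction and masses are not known exactly. Their poses are not given: they have to be found in the camera images.
- selector_center (a point): Centre of the loose grey selector box, half-way up it, not counting the knob; 80 mm (x) by 56 mm (y) by 54 mm high, 0.3 to 0.6 kg. Starts upright on the table. On top a fixed black knob, 40 mm across, 15 mm high, not for gripping. Brass sockets stick 10 mm out of its -x end; the other sides are plain. Grip across the 56 mm, high on the sides, so that the fingers clear the 16 mm high rail.
- sockets (a point): Tip of the middle brass socket of the selector box, at x = -50 mm, y = 0 from the box's centre, at the same height; turns with the box.
- corner (a point): Where the two stop faces meet on top of the stand's bed, 18 mm above the table; z up. The rail's face is the plane y = 0 and looks to +y, the end stop's face is x = 0 and looks to -x. Home, the box's centre is at x -40, y +28, z +27 mm, its x axis along this x. The bed, clear acrylic 200 (x) by 150 (y) mm, is fixed; its middle lies at x -50, y +40 mm.
- rail: Low black stop rail fixed on the bed, 110 mm along x, 14 mm thick, 16 mm high; origin at the middle of its underside, on the bed. Its +y face is the stop for the box's long side. Rigid.
- endstop: Red end stop fixed on the bed, 14 mm thick in x, 60 mm along y, 34 mm high; origin at the middle of its underside, on the bed. Its -x face is the stop for the box's plain end. Rigid. Bearing down hard on the bed while sliding makes friction that takes up the push before it reaches the stops.
- radio: Yellow handheld radio lying on its back, 120 by 58 by 34 mm, with a black stub antenna 85 mm long towards its +x; origin at the middle of its underside. Leave it alone.
- hexset: Stainless hex keys standing in an orange plastic holder, 80 by 30 mm, 71 mm high over the keys; origin at the middle of its underside. Leave it alone.
- mug: White mug, 80 mm across, 88 mm high, handle towards its +y; origin at the middle of its underside. Leave it alone.
- case: Open aluminium carry case with two latches, fixed, 320 (x) by 200 (y) by 75 mm high, its lid standing up to about 280 mm high along its -y edge; origin at the middle of its underside. Only an obstacle.
There are look-alikes about, which are no part of the job. Of the things that look like the part that bears corner, the largest one is meant.

How it is judged:
On the way:
1. the selector box stands on the stand's bed inside the corner, knob up, sockets away from the end stop (angle between selector_center's own z axis and vertical below 0.07 rad and x of selector_center in the frame of corner between -0.11 and -0.03 m and y of selector_center in the frame of corner between 0.02 and 0.09 m and z of selector_center in the frame of corner between 0.022 and 0.032 m and x of sockets in the frame of corner below -0.06 m), for 0.2 s.
At the end, for the whole second after the job is handed in: Box home in the corner: centre within 4 mm of its home place on each axis, knob up and flat within 0.07 rad, parallel to the rail within 0.05 rad, sockets away from the end stop; at rest, touched by the fingers with over 1 N, pressing rail and end stop with 3 to 30 N each for the last second (angle between selector_center's own z axis and vertical below 0.07 rad and x of selector_center in the frame of corner between -0.044 and -0.036 m and y of selector_center in the frame of corner between 0.024 and 0.032 m and z of selector_center in the frame of corner between 0.0235 and 0.0315 m and x of sockets in the frame of corner between -0.1 and -0.08 m and angle between the x axis of selector_center and the x axis of corner, either way round below 0.05 rad and contact force between selector and rail between 3 and 30 N and contact force between selector and endstop between 3 and 30 N and contact force between selector and the fingers above 1 N and linear speed of selector below 0.01 m/s); the arm keeps its last pose, push and grip.
It fails at once if the radio was moved by more than 25 mm (distance of radio from where it was at the start of the episode above 0.025 m).
It fails at once if the hex key set was moved by more than 25 mm (distance of hexset from where it was at the start of the episode above 0.025 m).
It fails at once if the mug was moved by more than 25 mm (distance of mug from where it was at the start of the episode above 0.025 m).
It also fails if it takes over 48 s, if anything falls off the work surface, if the arm or the gripper's body presses on something with over 40 N, if the wrist force passes 120 N, or if a joint passes its speed limit or range.

ROBOT

A 6-joint arm with a two-finger parallel gripper is mounted at the origin on the work surface. World frame = base frame: x ahead of the robot, y to its left, z up, the work surface at z = 0. Lengths are in m, angles in rad, forces in N, time in s.
With the tool pointing down it reaches from about 0.25 to 0.725 m from the base axis. Payload 4 kg.
Tool frame: the origin (TCP) lies on the centre line of the jaws, within the pads' length; the fingertips stand 14 mm ahead of it and the grasp point (between the pads) lies 5 mm behind it; z points along the fingers, x is the direction in which the jaws open and shut, and the axes are right-handed (so a half turn about z gives the same grasp; the last joint's range is limited). The gripper opens to 85 mm and grips with 20 to 120 N. Pads are 22 mm wide; open, the fingers measure 114 mm over their backs; the gripper's body (76 mm by 85 mm) begins 54 mm behind the grasp point. The pads swing forward as they close: fully open they stand 13 mm farther back than shut.
Start: joints at [-1.239, 0.241, 0.005, 1.335, 0, 1.571], TCP at [0.163, -0.473, 0.245] pointing down, gripper open.
Joint ranges: [-2.72, 2.72], [-1.05, 1.87], [-1.09, 1.28], [-1.99, 2.15], [-1.42, 1.44], [-3.14, 3.14]. Speed limits (rad/s): [2.79, 2.79, 3.14, 3.14, 3.14, 3.14].

INTERFACE

Orientations are given as a unit quaternion [x, y, z, w].
In Python, from workcell import get_obs, optics, ticket gives the robot as it stands.
- The arm moves only by the shell command python3 -m inch 'ROWS'. ROWS is JSON, a list that holds one entry, the list of rows, each a list of 5 numbers: the finger opening in cm, from 0 to 8.54, then the shift along the tool's x, y, z in cm, then the turn about the tool's z in degrees. In form: [[[fingers, dx, dy, dz, roll], ...]]. A call has exactly 5 rows; each row is the pose to reach, as a shift and turn from the pose measured when the call began, along the tool's axes at that moment; what a row does not reach only later rows make up. A row lasts 1/8 s, in which the tool goes at most 62.5 mm and 10.7 degrees, less where a joint would pass 70% of its speed; a pose out of reach is approached as far as the arm can. A call with a gripper value outside its range is refused whole. The fingers move at their own pace and stop on an object; the grip force is fixed at half the most. Time passes only in rows, so rows that repeat a pose let the fingers close, or fill a call up. It gives the time, the measured TCP pose, the force and the opening at its end, in the units of the state.
- get_obs(): the state, without advancing time (a new reading comes with each control period).
- optics.camera(name): name is "side" or "top" or "wrist"; returns (picture, depth): 480x640x3 uint8, red, green, blue; 480x640 float32, m along the optical axis (not along the pixel's ray), 0 where there is no reading.
- optics.camera_info(name): a dict with "vfov" (degrees; the focal length in pixels is half the picture's height over the tangent of half this angle, whatever the lens; pixels are square), "cx", "cy" (the principal point, pixels), "k1" (the pictures are not rectified: a ray, as slopes to the right and down, at radius r is drawn at 1 + k1 r^2 times it, then the intrinsics apply), "R" (3x3) and "t" (3): a world point X has camera coordinates R X + t. Camera axes: x right, y down, z forward; pixel columns grow to the right and rows downward; lengths in m; the calibration is good to about 2 mm. A picture is of the moment at which its call begins: read the wrist's pose just before it. camera_info takes no time and is no camera call; for the wrist camera it gives the pose at the moment of the call.
- ticket.job_done(): hands the job in, once; it reports no verdict.
The state is a dict: "clock": time; "joint_pos": joint angles; "joint_vel": joint speeds; "tau": joint torques, N m; "eef_pos": TCP position; "tool_rot": TCP orientation; "ft_force": force on the tool from outside, world axes, zero at the start; "ft_torque": the same for the moment, N m; "grip_width": finger opening in m.
Only numpy, scipy, OpenCV 4.12 (cv2) and the standard library are available. Lean on these libraries where they do the work, as an engineer would, in place of code of your own. Each camera call takes 0.05 s, during which the arm holds its last target.

## Working session

There is one attempt and no reset: what is moved stays moved. The work goes in short steps, Python scripts to look and compute and a shell command to move; the robot and the scene stay as the last step left them, time stands still between calls to the robot, and variables do not carry over. Pictures are saved under pics/ and viewed, and the job is handed in when it is done.

```bash
ls; mkdir -p pics; cat > h.py <<'E'
import numpy as np, cv2
from workcell import get_obs, optics, ticket
def snap(n,fn):
    inf=optics.camera_info(n); p,d=optics.camera(n)
    cv2.imwrite(f'pics/{fn}.png',p[:,:,::-1]); np.savez(f'pics/{fn}.npz',p=p,d=d,R=inf['R'],t=inf['t'],v=inf['vfov'],cx=inf['cx'],cy=inf['cy'],k1=inf['k1'])
    return p,d,inf
def K(z):
    f=240/np.tan(np.radians(float(z['v']))/2)
    return np.array([[f,0,float(z['cx'])],[0,f,float(z['cy'])],[0,0,1]]),np.array([float(z['k1']),0,0,0,0])
def ray(z,u,v):
    k,D=K(z); s=cv2.undistortPoints(np.array([[[u,v]]],float),k,D)[0,0]
    R=z['R'];t=z['t']; return -R.T@t, R.T@np.array([s[0],s[1],1.])
def atz(z,u,v,h):
    o,r=ray(z,u,v); return o+r*(h-o[2])/r[2]
def dep(z,u,v):
    o,r=ray(z,u,v); return o+r*float(z['d'][int(round(v)),int(round(u))])
def proj(z,X):
    k,D=K(z); return cv2.projectPoints(np.array(X,float).reshape(-1,1,3),cv2.Rodrigues(z['R'])[0],np.array(z['t'],float),k,D)[0][:,0]
def crop(fn,out,x0,y0,x1,y1,s):
    p=cv2.imread(f'pics/{fn}.png')[y0:y1,x0:x1]; cv2.imwrite(f'pics/{out}.png',cv2.resize(p,None,fx=s,fy=s,interpolation=cv2.INTER_CUBIC))
E
python3 - <<'E'
from h import *
print(get_obs())
for n in('top','side'):
    _,_,i=snap(n,n+'0');print(i)
E
```

```text
pics
{'clock': 0.0, 'joint_pos': array([-1.23901681e+00,  2.41385080e-01,  3.68766496e-03,  1.33518988e+00,
        6.19164717e-06,  1.57076923e+00]), 'joint_vel': array([ 4.95943049e-04, -2.63671284e-04, -1.52722114e-03, -1.39458767e-03,
        4.47959291e-05,  1.39875190e-03]), 'tau': array([ 1.35418279e-03, -3.72321689e+01,  2.52405828e+01,  1.70241535e-02,
        2.56378380e-04,  4.36645578e-06]), 'eef_pos': array([ 0.16266383, -0.47214847,  0.24441291]), 'tool_rot': array([ 8.14171412e-01, -5.80623647e-01, -8.49391391e-04, -6.09577868e-04]), 'ft_force': array([0.83556241, 1.74735553, 0.80671214]), 'ft_torque': array([ 0.0002984 , -0.04381424, -0.02488423]), 'grip_width': 0.08535338018432355}
{'vfov': 49.55260895314466, 'cx': 317.7642266104326, 'cy': 239.594866477143, 'k1': 0.004335813392091106, 'R': array([[-0.00327405, -0.99997682, -0.00596993],
       [-0.99336678,  0.0039385 , -0.11492144],
       [ 0.11494229,  0.00555407, -0.99335664]]), 't': array([-0.01843957,  0.53131612,  1.34891257])}
{'vfov': 48.78514012032807, 'cx': 311.87519205703, 'cy': 240.82154617241804, 'k1': -0.027741012841719113, 'R': array([[-0.9259603 , -0.37717742,  0.01829518],
       [-0.24365503,  0.55974859, -0.7920314 ],
       [ 0.28849566, -0.73784735, -0.61020615]]), 't': array([0.4701904 , 0.18857574, 1.23802922])}
```

View pics/top0.png

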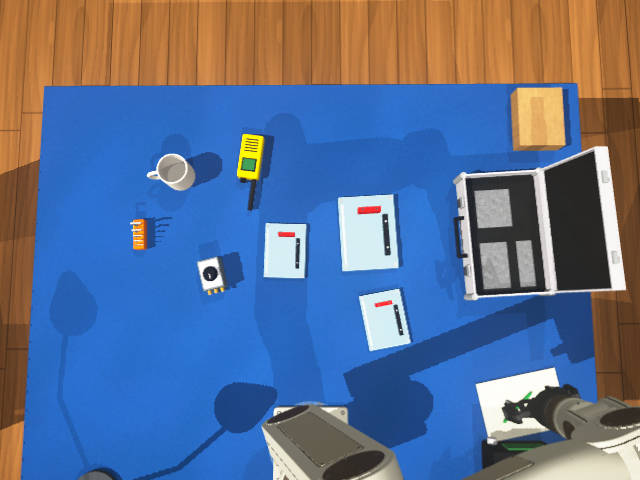

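View pics/side0.png

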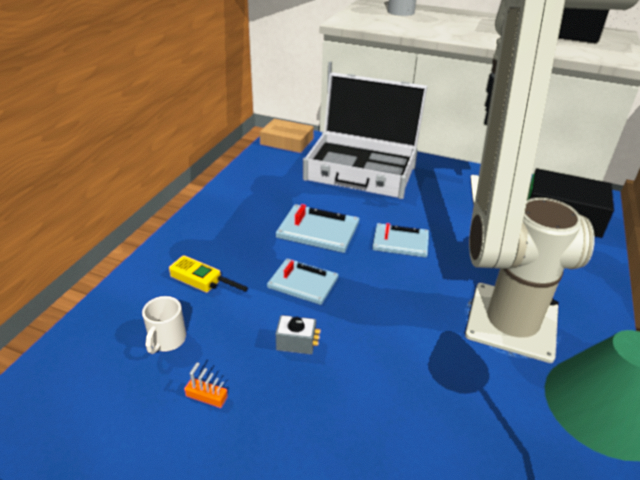

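The candidates for the stand are the light-blue plates in the top view at (286,250), (368,232) and (385,319). The largest is the one at (368,232). There is only one selector box, at (211,274), with its sockets toward the bottom of the picture. Next I crop both to check.

```bash
python3 - <<'E'
from h import *
crop('top0','c1',325,180,415,285,6)
crop('top0','c2',180,240,250,310,8)
z=np.load('pics/top0.npz')
for u,v in [(339,198),(395,194),(400,267),(343,272),(265,224),(306,224),(212,263),(368,250)]: print(u,v,dep(z,u,v).round(4), atz(z,u,v,.018).round(4))
E
```

```text
339 198 [ 0.6455 -0.078   0.0187] [ 0.6456 -0.078   0.018 ]
395 194 [ 6.595e-01 -2.320e-01  4.000e-04] [ 0.6559 -0.2294  0.018 ]
400 267 [ 0.4598 -0.242  -0.0037] [ 0.4585 -0.2387  0.018 ]
343 272 [ 0.4468 -0.088  -0.0028] [ 0.4457 -0.0871  0.018 ]
265 224 [0.5765 0.1221 0.0112] [0.5755 0.1214 0.018 ]
306 224 [0.5775 0.0117 0.001 ] [0.575  0.0112 0.018 ]
212 263 [0.4681 0.2533 0.059 ] [0.471  0.2619 0.018 ]
368 250 [ 0.5041 -0.1542  0.0191] [ 0.5042 -0.1543  0.018 ]
```

View pics/c1.png

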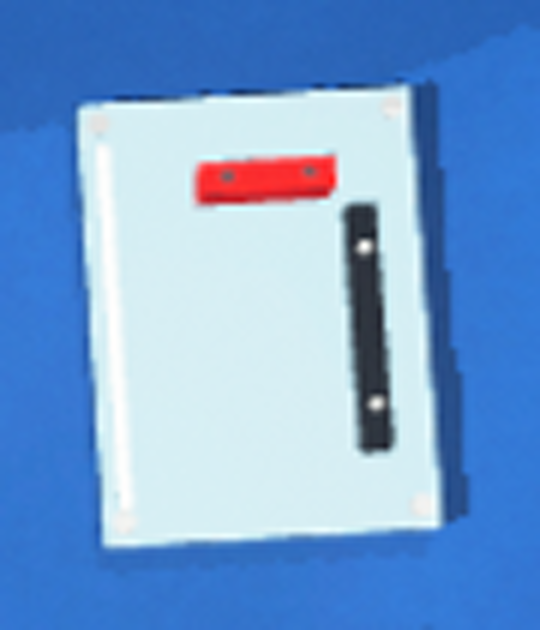

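View pics/c2.png

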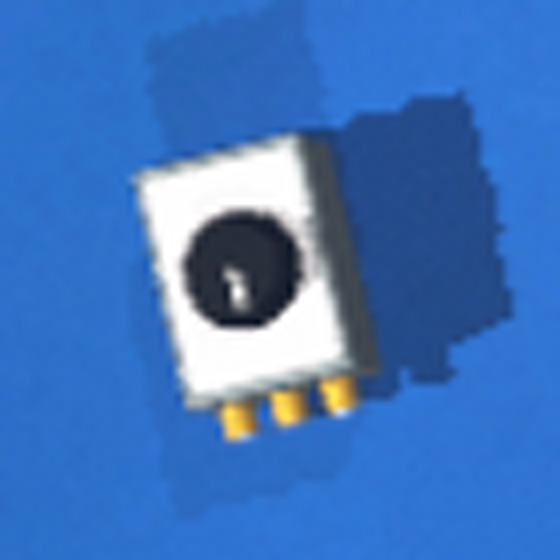

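```bash
cat > fit.py <<'E'
from h import *
from scipy.optimize import least_squares
def P(c,s,x0,y0): return np.array([((a+.5)/s-.5+x0,(b+.5)/s-.5+y0) for a,b in c])
def fit(z,uv,L,h):
    L=np.array(L,float)
    W=np.array([atz(z,u,v,h)[:2] for u,v in uv])
    def X(p):
        c,s=np.cos(p[2]),np.sin(p[2]); return L@np.array([[c,s],[-s,c]])+p[:2]
    r=least_squares(lambda p:(X(p)-W).ravel(),[W[:,0].mean(),W[:,1].mean(),0])
    return r.x,(r.fun*1000).round(1)
E
python3 - <<'E'
from fit import *
z=np.load('pics/top0.npz')
# stand frame: x up(+X), y toward +Y(left)
uv=P([(78,107),(410,86),(440,527),(104,548)],6,325,180)
p,r=fit(z,uv,[(.05,.115),(.05,-.035),(-.15,-.035),(-.15,.115)],.018); print('corner',p,r)
p,r=fit(z,P([(137,178),(300,133),(350,375),(188,405)],8,180,240),[(.04,.028),(.04,-.028),(-.04,-.028),(-.04,.028)],.054);print('box',p,r)
print([atz(z,*q,.052) for q in P([(200,205),(336,196)],6,325,180)])
print([atz(z,*q,.034) for q in P([(345,208),(360,450)],6,325,180)])
E
```

```text
corner [ 0.60438032 -0.19115181  0.05244968] [ 1.1  0.5 -0.   0.3 -1.  -0.9 -0.1  0. ]
box [0.44093842 0.258923   0.2293988 ] [ 1.8  1.   0.1 -0.8  0.7 -1.3 -2.6  1.1]
[array([ 0.59665199, -0.12611899,  0.052     ]), array([ 0.60038265, -0.18564508,  0.052     ])]
[array([ 0.59801764, -0.19164173,  0.034     ]), array([ 0.49038842, -0.1963447 ,  0.034     ])]
```

```bash
cat > d.py <<'E'
import sys; from h import *
from scipy.spatial.transform import Rotation as Ro
# d.py x y z yawdeg(tool x)
o=get_obs(); R=Ro.from_quat(o['tool_rot']).as_matrix(); p=o['eef_pos']
print('clk',round(o['clock'],2),'p',p.round(4),'yaw',np.degrees(np.arctan2(R[1,0],R[0,0])).round(2),'tz',R[:,2].round(3),'F',o['ft_force'].round(1),'w',round(o['grip_width'],4),'j',o['joint_pos'].round(2))
if len(sys.argv)>4:
    x,y,z,a=map(float,sys.argv[1:]); d=R.T@(np.array([x,y,z])-p)*100
    r=-(a-np.degrees(np.arctan2(R[1,0],R[0,0]))); r=(r+180)%360-180
    print('d cm',d.round(2),'roll',r.round(2))
E
python3 d.py .26 -.22 .24 103.1
```

```text
clk 0.1 p [ 0.1627 -0.4722  0.2445] yaw -70.99 tz [-0.001  0.002 -1.   ] F [0.4 0.4 0.2] w 0.0857 j [-1.24  0.24  0.    1.34  0.    1.57]
d cm [-20.68 -17.41   0.49] roll -174.09
```

```bash
python3 -m inch '[[[8.5,-4,-3.5,0,-10],[8.5,-8,-7,0,-20],[8.5,-12,-10.5,0,-30],[8.5,-16,-14,0,-40],[8.5,-20,-17,0.5,-50]]]'; python3 d.py .37 .02 .22 103.1
```

```text
clock: 0.72
eef_pos: [0.2587, -0.2262, 0.2399]
tool_rot: [0.984, -0.179, -0.0, -0.001]
ft_force: [1.2, 0.6, -0.9]
grip_width: 0.0848
clk 0.72 p [ 0.2587 -0.2262  0.2399] yaw -20.67 tz [ 0.     0.002 -1.   ] F [ 1.2  0.6 -0.9] w 0.0848 j [-0.72 -0.07 -0.35  1.29  0.    1.21]
d cm [  1.72 -26.96   2.03] roll -123.77
```

```bash
python3 -m inch '[[[8.5,0.3,-5.4,0,-10],[8.5,0.6,-10.8,0,-20],[8.5,1,-16,0,-30],[8.5,1.3,-21.5,0,-40],[8.5,1.7,-27,0,-50]]]'; python3 d.py .43 .22 .22 103.1
```

```text
clock: 1.35
eef_pos: [0.3701, 0.0222, 0.2402]
tool_rot: [0.967, 0.256, 0.0, -0.001]
ft_force: [1.4, -1.7, -0.5]
grip_width: 0.085
clk 1.35 p [0.3701 0.0222 0.2402] yaw 29.67 tz [ 0.     0.001 -1.   ] F [ 1.4 -1.7 -0.5] w 0.085 j [ 0.06 -0.01 -0.3   1.28  0.    1.11]
d cm [ 14.99 -14.22   2.04] roll -73.43
```

```bash
python3 -m inch '[[[8.5,3,-3,0,-10],[8.5,6,-6,0,-20],[8.5,9,-8.5,0,-30],[8.5,12,-11.5,0,-40],[8.5,15,-14.2,0,-50]]]'; python3 d.py .36 .259 .22 103.1
```

```text
clock: 1.98
eef_pos: [0.43, 0.2211, 0.24]
tool_rot: [0.766, 0.643, 0.0, -0.0]
ft_force: [0.7, -0.3, 0.3]
grip_width: 0.0849
clk 1.98 p [0.43   0.2211 0.24  ] yaw 80.03 tz [-0.001  0.001 -1.   ] F [ 0.7 -0.3  0.3] w 0.0849 j [ 0.47  0.21 -0.05  1.31  0.    0.65]
d cm [ 2.52 -7.55  2.  ] roll -23.07
```

```bash
python3 d.py .441 .259 .16 103.1; python3 -m inch '[[[8.5,1,0,1.5,-10],[8.5,2,0.2,3,-18],[8.5,3,0.4,4.5,-23],[8.5,4,0.5,6.5,-23],[8.5,4,0.5,8,-23]]]'; python3 d.py .441 .259 .16 103.1; python3 - <<'E'
from h import *
snap('wrist','w1');snap('top','t1')
E
```

```text
clk 1.98 p [0.43   0.2211 0.24  ] yaw 80.03 tz [-0.001  0.001 -1.   ] F [ 0.7 -0.3  0.3] w 0.0849 j [ 0.47  0.21 -0.05  1.31  0.    0.65]
d cm [3.91 0.43 8.  ] roll -23.07
clock: 2.6
eef_pos: [0.4415, 0.2599, 0.1586]
tool_rot: [0.622, 0.783, -0.001, -0.001]
ft_force: [-0.3, -0.6, -0.9]
grip_width: 0.0847
clk 2.6 p [0.4415 0.2599 0.1586] yaw 103.07 tz [-0.002 -0.    -1.   ] F [-0.3 -0.6 -0.9] w 0.0847 j [ 0.53  0.32 -0.12  1.13  0.    0.3 ]
d cm [-0.08 -0.06 -0.14] roll -0.03
```

View pics/w1.png

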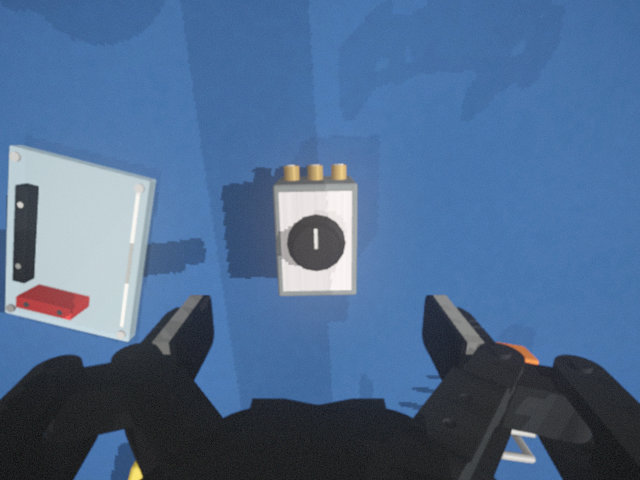

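The wrist view shows the box square to the jaws. Its top-face corners are at about (275,185), (357,183), (356,294) and (279,295), with the sockets at the top of the picture. I'll locate it from this view.

```bash
python3 - <<'E'
from fit import *
crop('w1','cw1',260,155,375,310,5)
z=np.load('pics/w1.npz')
o,r=ray(z,320,240);print(o,r)
# image up=-x box; left=-y? 
p,r=fit(z,[(356.5,294.5),(279,295.5),(275,184),(357,182)],[(.04,.028),(.04,-.028),(-.04,-.028),(-.04,.028)],.054);print(p,r)
print(atz(z,316,242,.069),dep(z,316,270))
E
```

```text
[0.37520116 0.24353121 0.28842258] [ 0.26407493  0.06860697 -0.96208991]
[0.44104092 0.25841034 0.24290869] [-0.   0.3  0.2 -0.1 -0.  -1.2 -0.1  1. ]
[0.4373044  0.25697989 0.069     ] [0.45563905 0.26119299 0.06983898]
```

View pics/cw1.png

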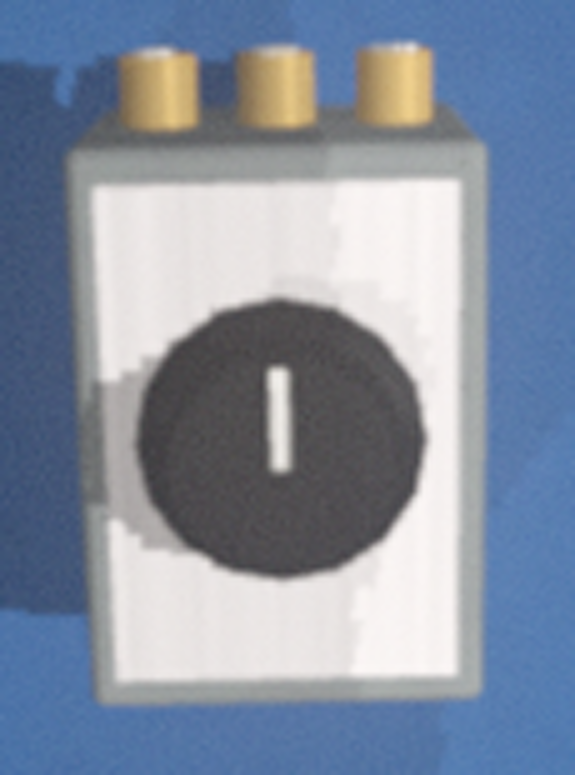

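```bash
python3 d.py .441 .2585 .038 103.4; python3 -m inch '[[[8.5,-0.1,-0.1,3,-0.3],[8.5,-0.1,-0.1,6,-0.3],[8.5,-0.1,-0.1,8,-0.3],[8.5,-0.1,-0.1,9,-0.3],[8.5,-0.1,-0.1,10,-0.3]]]'; python3 d.py .441 .2585 .038 103.4
```

```text
clk 2.7 p [0.4403 0.2587 0.1578] yaw 103.03 tz [-0.005 -0.002 -1.   ] F [-0.   0.1  0.6] w 0.0848 j [ 0.53  0.32 -0.12  1.13  0.    0.3 ]
d cm [-0.03  0.12 11.98] roll -0.37
clock: 3.32
eef_pos: [0.4398, 0.2574, 0.0582]
tool_rot: [0.62, 0.784, -0.001, -0.001]
ft_force: [-0.0, -0.5, 0.5]
grip_width: 0.0847
clk 3.33 p [0.4398 0.2574 0.0582] yaw 103.31 tz [-0.003 -0.001 -1.   ] F [-0.  -0.5  0.5] w 0.0847 j [ 0.53  0.42 -0.26  0.89  0.    0.3 ]
d cm [0.07 0.15 2.02] roll -0.09
```

```bash
python3 -m inch '[[[8.5,0.05,0.1,1,0],[8.5,0.05,0.15,2,0],[8.5,0.05,0.15,2,0],[5,0.05,0.15,2,0],[5,0.05,0.15,2,0]]]'; python3 -m inch '[[[5,0,0,0,0],[5,0,0,0,0],[5,0,0,0,0],[5,0,0,0,0],[5,0,0,0,0]]]'; python3 d.py
```

```text
clock: 3.95
eef_pos: [0.4416, 0.2588, 0.0391]
tool_rot: [0.62, 0.784, -0.001, -0.001]
ft_force: [2.1, 0.6, -4.9]
grip_width: 0.0551
clock: 4.58
eef_pos: [0.4414, 0.2587, 0.039]
tool_rot: [0.62, 0.784, -0.001, -0.001]
ft_force: [0.3, 0.3, -2.4]
grip_width: 0.055
clk 4.58 p [0.4414 0.2587 0.039 ] yaw 103.33 tz [-0.002 -0.    -1.   ] F [ 0.3  0.3 -2.4] w 0.055 j [ 0.53  0.45 -0.28  0.84  0.    0.3 ]
```

```bash
python3 -m inch '[[[5,0,0,-0.5,0],[5,0,0,-2,0],[5,0,0,-5,0],[5,0,0,-9,0],[5,0,0,-12,0]]]'; python3 d.py .5417 -.1492 .16 93
```

```text
clock: 5.2
eef_pos: [0.4422, 0.259, 0.1617]
tool_rot: [0.62, 0.784, 0.0, -0.0]
ft_force: [0.6, 0.3, -4.1]
grip_width: 0.0551
clk 5.2 p [0.4422 0.259  0.1617] yaw 103.33 tz [-0.     0.001 -1.   ] F [ 0.6  0.3 -4.1] w 0.0551 j [ 0.53  0.32 -0.12  1.14  0.    0.3 ]
d cm [-42.01   0.27   0.13] roll 10.33
```

```bash
python3 -m inch '[[[5,-1.5,0,0,1],[5,-5,0,0,3],[5,-9,0.1,0,6],[5,-13,0.1,0,8],[5,-17,0.1,0,10.3]]]'; python3 d.py .5417 -.1492 .16 93
```

```text
clock: 5.82
eef_pos: [0.4814, 0.0913, 0.1602]
tool_rot: [0.689, 0.725, -0.001, -0.001]
ft_force: [0.1, 0.5, -4.3]
grip_width: 0.055
clk 5.83 p [0.4814 0.0913 0.1602] yaw 92.89 tz [-0.003  0.    -1.   ] F [ 0.1  0.5 -4.3] w 0.055 j [ 0.19  0.28 -0.17  1.12  0.    0.14]
d cm [-24.33   4.81  -0.  ] roll -0.11
```

```bash
python3 -m inch '[[[5,-4,0.8,0,0],[5,-8,1.6,0,0],[5,-12,2.4,0,0],[5,-15,3.1,0,0],[5,-18,3.7,0,0]]]'; python3 -m inch '[[[5,-2,0.4,0,0],[5,-4,0.7,0,0],[5,-5.5,1,0,0],[5,-6.2,1.1,0,0],[5,-6.2,1.1,0,0]]]'; python3 d.py .5417 -.1492 .16 93
python3 - <<'E'
from h import *
snap('wrist','w2');snap('top','t2');snap('side','s2')
crop('t2','ct2',325,180,415,285,6)
E
```

```text
clock: 6.45
eef_pos: [0.5261, -0.0886, 0.1584]
tool_rot: [0.69, 0.724, -0.002, -0.002]
ft_force: [-0.3, 0.6, -4.3]
grip_width: 0.055
clock: 7.08
eef_pos: [0.54, -0.1501, 0.1583]
tool_rot: [0.69, 0.724, -0.002, -0.002]
ft_force: [0.5, 0.2, -4.9]
grip_width: 0.0548
clk 7.08 p [ 0.54   -0.1501  0.1583] yaw 92.77 tz [-0.006  0.    -1.   ] F [ 0.5  0.2 -4.9] w 0.0548 j [-0.27  0.41  0.02  1.18 -0.   -0.32]
d cm [ 0.08  0.17 -0.18] roll -0.23
```

View pics/w2.png

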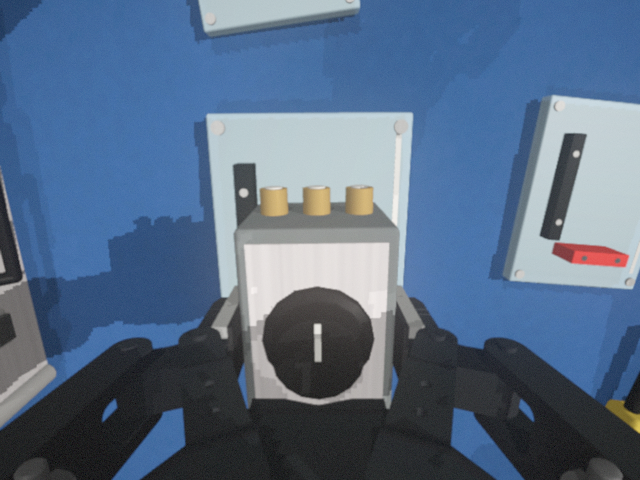

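View pics/s2.png

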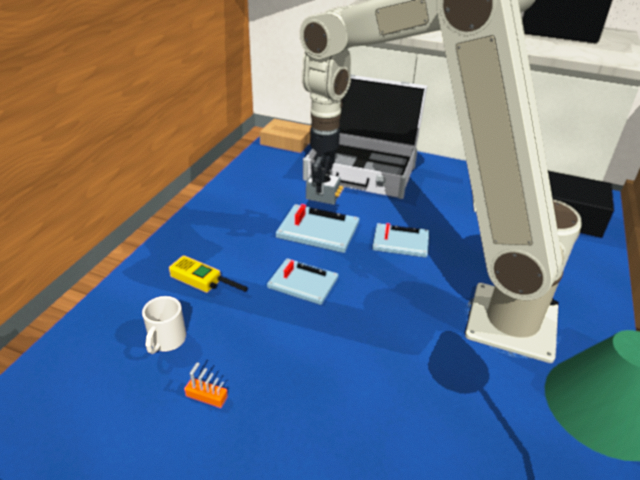

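The box is held level, knob up, with its sockets toward −x. The stand is behind it, with its near bed edge at about (208,114)–(413,113) and the rail at (245,190). I'll check the bed position against this view.

```bash
python3 - <<'E'
from fit import *
z=np.load('pics/w2.npz')
for u,v in [(208,115),(412,113),(257,163)]: print(atz(z,u,v,.034 if u==257 else .018))
C=np.array([.604,-.191]);a=.052;R=np.array([[np.cos(a),-np.sin(a)],[np.sin(a),np.cos(a)]])
print([C+R@np.array(q) for q in[(-.15,-.035),(-.15,.115)]])
# rail -x end in corner frame y=0
print((atz(z,257,163,.034)[:2]-C)@R)
E
```

```text
[ 0.45799413 -0.23395736  0.018     ]
[ 0.44973501 -0.08688387  0.018     ]
[ 0.48947656 -0.19576366  0.034     ]
[array([ 0.45602193, -0.23374918]), array([ 0.44822545, -0.08395193])]
[-0.11461624  0.00119531]
```

View pics/ct2.png

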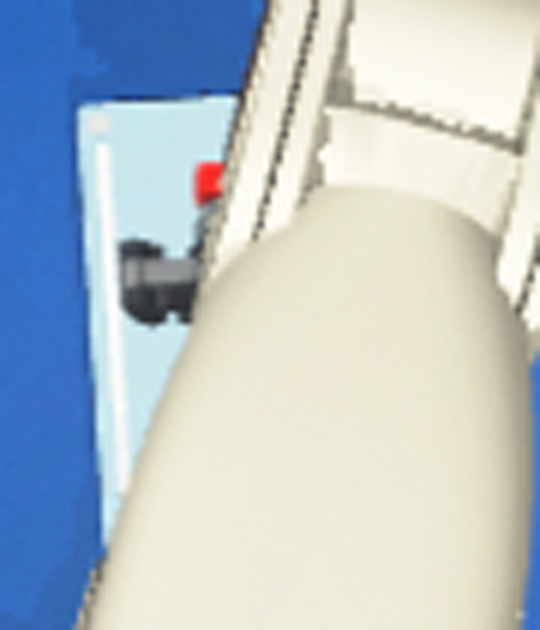

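```bash
python3 d.py .5417 -.1492 .066 93.1; python3 -m inch '[[[5,0,0.1,2,-0.3],[5,0,0.2,4,-0.3],[5,0,0.2,6,-0.3],[5,0,0.2,7.8,-0.3],[5,0,0.2,9,-0.3]]]'; python3 d.py .5417 -.1492 .057 93.1
```

```text
clk 7.22 p [ 0.54   -0.1493  0.1584] yaw 92.84 tz [-0.006  0.    -1.   ] F [-0.2  0.6 -4.4] w 0.0552 j [-0.27  0.41  0.02  1.18 -0.   -0.32]
d cm [-0.01  0.23  9.24] roll -0.26
clock: 7.85
eef_pos: [0.541, -0.1483, 0.0676]
tool_rot: [0.687, 0.727, -0.002, -0.003]
ft_force: [0.0, 0.4, -4.1]
grip_width: 0.0549
clk 7.85 p [ 0.541  -0.1483  0.0676] yaw 93.21 tz [-0.007  0.001 -1.   ] F [ 0.   0.4 -4.1] w 0.0549 j [-0.27  0.5  -0.1   0.98 -0.   -0.32]
d cm [-0.09  0.07  1.06] roll 0.11
```

```bash
python3 -m inch '[[[5,0,0.1,0.3,0.1],[5,0,0.1,0.6,0.1],[5,0,0.1,0.8,0.1],[5,0,0.1,0.9,0.1],[5,0,0.1,0.9,0.1]]]'; python3 d.py .5417 -.1492 .057 93.1
```

```text
clock: 8.48
eef_pos: [0.5421, -0.1483, 0.0588]
tool_rot: [0.688, 0.726, -0.002, -0.003]
ft_force: [0.1, 0.1, -4.1]
grip_width: 0.0551
clk 8.47 p [ 0.5421 -0.1483  0.0588] yaw 93.1 tz [-0.006  0.001 -1.   ] F [ 0.1  0.1 -4.1] w 0.0551 j [-0.27  0.51 -0.11  0.96 -0.   -0.32]
d cm [-0.08 -0.04  0.18] roll -0.0
```

```bash
python3 -m inch '[[[5,0,0,0.05,0],[5,0,0,0.1,0],[5,0,0,0.15,0],[5,0,0,0.15,0],[5,0,0,0.15,0]]]'; python3 d.py
```

```text
clock: 9.1
eef_pos: [0.5421, -0.1483, 0.0573]
tool_rot: [0.688, 0.726, -0.002, -0.003]
ft_force: [0.2, 0.5, -3.3]
grip_width: 0.0551
clk 9.1 p [ 0.5421 -0.1483  0.0573] yaw 93.1 tz [-0.007  0.001 -1.   ] F [ 0.2  0.5 -3.3] w 0.0551 j [-0.27  0.51 -0.11  0.95 -0.   -0.32]
```

```bash
python3 -m inch '[[[5,0,0,0.04,0],[5,0,0,0.04,0],[5,0,0,0.04,0],[5,0,0,0.04,0],[5,0,0,0.04,0]]]'; python3 d.py
```

```text
clock: 9.72
eef_pos: [0.5421, -0.1484, 0.0571]
tool_rot: [0.688, 0.726, -0.002, -0.003]
ft_force: [-1.4, 0.0, -1.4]
grip_width: 0.0554
clk 9.72 p [ 0.5421 -0.1484  0.0571] yaw 93.1 tz [-0.006  0.001 -1.   ] F [-1.4  0.  -1.4] w 0.0554 j [-0.27  0.51 -0.11  0.95 -0.   -0.32]
```

```bash
python3 -m inch '[[[5,-0.3,0.4,0,0],[5,-0.6,0.8,0,0],[5,-0.9,1.2,0,0],[5,-1.2,1.5,0,0],[5,-1.3,1.6,0,0]]]'; python3 d.py
```

```text
clock: 10.35
eef_pos: [0.5591, -0.1605, 0.057]
tool_rot: [0.688, 0.726, -0.002, -0.003]
ft_force: [-2.8, 2.9, 2.1]
grip_width: 0.0548
clk 10.35 p [ 0.5591 -0.1605  0.057 ] yaw 93.1 tz [-0.006  0.001 -1.   ] F [-2.8  2.9  2.1] w 0.0548 j [-0.28  0.55 -0.05  0.98 -0.   -0.33]
```

```bash
python3 -m inch '[[[5,-0.1,0.05,-0.02,0],[5,-0.2,0.1,-0.02,0],[5,-0.3,0.15,-0.02,0],[5,-0.3,0.15,-0.02,0],[5,-0.3,0.15,-0.02,0]]]'; python3 d.py
```

```text
clock: 10.98
eef_pos: [0.5609, -0.1636, 0.0571]
tool_rot: [0.688, 0.726, -0.002, -0.002]
ft_force: [0.6, -0.2, -2.8]
grip_width: 0.0552
clk 10.97 p [ 0.5609 -0.1636  0.0571] yaw 93.09 tz [-0.006  0.001 -1.   ] F [ 0.6 -0.2 -2.8] w 0.0552 j [-0.28  0.55 -0.05  0.98 -0.   -0.34]
```

```bash
python3 -m inch '[[[5,-0.05,0.05,0,0],[5,-0.1,0.1,0,0],[5,-0.15,0.1,0,0],[5,-0.15,0.1,0,0],[5,-0.15,0.1,0,0]]]'; python3 d.py
```

```text
clock: 11.6
eef_pos: [0.5621, -0.1652, 0.057]
tool_rot: [0.688, 0.726, -0.002, -0.002]
ft_force: [-0.5, 0.7, -2.4]
grip_width: 0.0548
clk 11.6 p [ 0.5621 -0.1652  0.057 ] yaw 93.08 tz [-0.006  0.    -1.   ] F [-0.5  0.7 -2.4] w 0.0548 j [-0.29  0.55 -0.04  0.98 -0.   -0.34]
```

```bash
python3 -m inch '[[[5,-0.05,0.05,0,0],[5,-0.1,0.1,0,0],[5,-0.1,0.1,0,0],[5,-0.1,0.1,0,0],[5,-0.1,0.1,0,0]]]'; python3 d.py
```

```text
clock: 12.22
eef_pos: [0.563, -0.1661, 0.057]
tool_rot: [0.688, 0.726, -0.002, -0.002]
ft_force: [-2.4, 1.3, -0.6]
grip_width: 0.0549
clk 12.22 p [ 0.563  -0.1661  0.057 ] yaw 93.08 tz [-0.006  0.001 -1.   ] F [-2.4  1.3 -0.6] w 0.0549 j [-0.29  0.56 -0.04  0.98 -0.   -0.34]
```

```bash
python3 -m inch '[[[5,-0.05,0.05,0,0],[5,-0.1,0.1,0,0],[5,-0.1,0.1,0,0],[5,-0.1,0.1,0,0],[5,-0.1,0.1,0,0]]]'; python3 d.py;  python3 -m inch '[[[5,-0.05,0.05,0,0],[5,-0.1,0.1,0,0],[5,-0.1,0.1,0,0],[5,-0.1,0.1,0,0],[5,-0.1,0.1,0,0]]]'; python3 d.py
```

```text
clock: 12.85
eef_pos: [0.563, -0.1662, 0.0571]
tool_rot: [0.688, 0.726, -0.002, -0.004]
ft_force: [-5.2, 4.3, 1.8]
grip_width: 0.0548
clk 12.85 p [ 0.563  -0.1662  0.0571] yaw 93.1 tz [-0.008  0.002 -1.   ] F [-5.2  4.3  1.8] w 0.0548 j [-0.29  0.56 -0.03  0.99 -0.   -0.34]
clock: 13.48
eef_pos: [0.563, -0.1662, 0.0572]
tool_rot: [0.688, 0.726, -0.002, -0.005]
ft_force: [-6.4, 4.3, 2.1]
grip_width: 0.0548
clk 13.47 p [ 0.563  -0.1662  0.0572] yaw 93.1 tz [-0.01   0.004 -1.   ] F [-6.4  4.3  2.1] w 0.0548 j [-0.29  0.56 -0.03  0.99  0.   -0.34]
```

```bash
python3 -m inch '[[[5,-0.1,0.1,-0.03,0],[5,-0.18,0.15,-0.03,0],[5,-0.24,0.2,-0.03,0],[5,-0.24,0.2,-0.03,0],[5,-0.24,0.2,-0.03,0]]]'; python3 d.py
```

```text
clock: 14.1
eef_pos: [0.5631, -0.1664, 0.0573]
tool_rot: [0.688, 0.726, -0.002, -0.008]
ft_force: [-7.4, 7.9, 4.1]
grip_width: 0.0548
clk 14.1 p [ 0.5631 -0.1664  0.0573] yaw 93.12 tz [-0.014  0.008 -1.   ] F [-7.4  7.9  4.1] w 0.0548 j [-0.29  0.56 -0.02  1.    0.   -0.34]
```

```bash
python3 -m inch '[[[5,-0.2,0.2,-0.05,0],[5,-0.25,0.25,-0.06,0],[5,-0.28,0.28,-0.07,0],[5,-0.28,0.28,-0.07,0],[5,-0.28,0.28,-0.07,0]]]'; python3 d.py
python3 - <<'E'
from h import *
snap('wrist','w3');snap('top','t3');snap('side','s3')
crop('s3','cs3',260,150,380,270,6)
E
python3 d.py
```

```text
clock: 14.72
eef_pos: [0.5631, -0.1666, 0.0574]
tool_rot: [0.687, 0.726, -0.002, -0.012]
ft_force: [-9.6, 8.2, 4.4]
grip_width: 0.055
clk 14.72 p [ 0.5631 -0.1666  0.0574] yaw 93.13 tz [-0.02   0.013 -1.   ] F [-9.6  8.2  4.4] w 0.055 j [-0.29  0.57 -0.02  1.01  0.01 -0.35]
clk 14.88 p [ 0.5631 -0.1666  0.0574] yaw 93.13 tz [-0.02   0.013 -1.   ] F [-8.7  8.2  4.2] w 0.0552 j [-0.29  0.57 -0.02  1.01  0.01 -0.35]
```

View pics/w3.png

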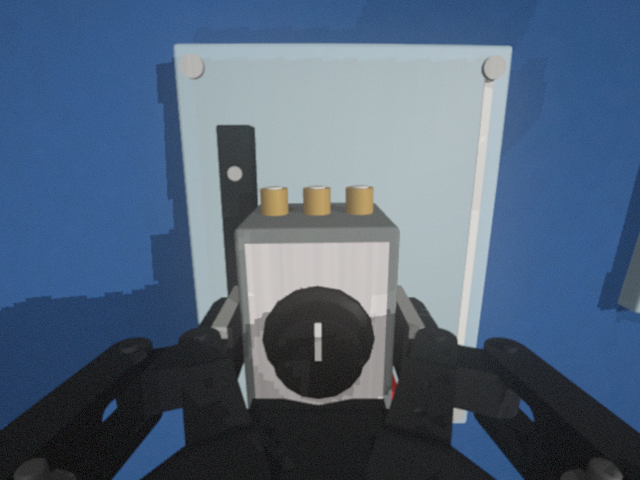

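View pics/cs3.png

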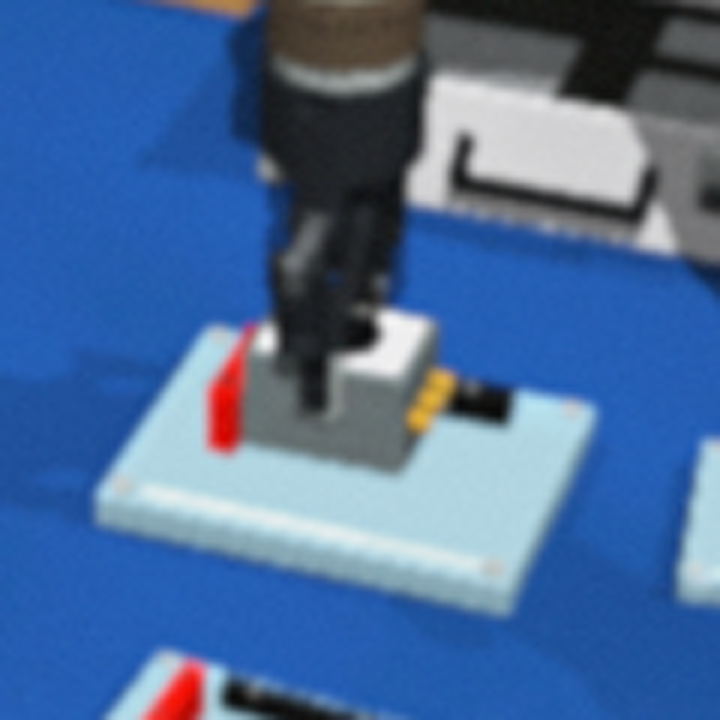

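```bash
python3 -m inch '[[[5,-0.2,0.2,-0.1,0],[5,-0.25,0.25,-0.12,0],[5,-0.3,0.28,-0.14,0],[5,-0.3,0.28,-0.15,0],[5,-0.3,0.28,-0.15,0]]]'; python3 d.py
```

```text
clock: 15.5
eef_pos: [0.5632, -0.1667, 0.0579]
tool_rot: [0.687, 0.726, -0.002, -0.016]
ft_force: [-8.8, 8.3, 0.8]
grip_width: 0.0549
clk 15.5 p [ 0.5632 -0.1667  0.0579] yaw 93.15 tz [-0.026  0.019 -0.999] F [-8.8  8.3  0.8] w 0.0549 j [-0.29  0.57 -0.01  1.02  0.01 -0.35]
```

```bash
python3 - <<'E'
from fit import *
for i in range(6):
    p,d,_=snap('wrist','w4')
    o=get_obs(); print(o['clock'],o['eef_pos'].round(5),o['ft_force'].round(1),o['tool_rot'].round(4),abs(o['joint_vel']).max().round(4))
a=cv2.imread('pics/w3.png');b=cv2.imread('pics/w2.png');c=cv2.imread('pics/w4.png')
g=[cv2.cvtColor(q[185:300,240:392],cv2.COLOR_BGR2GRAY).astype(np.float32) for q in(b,a,c)]
print(cv2.phaseCorrelate(g[0],g[1]),cv2.phaseCorrelate(g[0],g[2]))
snap('side','s4');crop('s4','cs4',285,190,345,240,12)
z=np.load('pics/s4.npz')
# bed plane vs predicted box home outline
C=np.array([.6045,-.1920]);al=.054;R=np.array([[np.cos(al),-np.sin(al)],[np.sin(al),np.cos(al)]])
E
```

```text
15.55 [ 0.5632  -0.1667   0.05785] [-8.5  7.2  3.2] [ 0.6872  0.7263 -0.0019 -0.0159] 0.002
15.6 [ 0.56318 -0.16672  0.05783] [-9.1  8.4  1.2] [ 0.6872  0.7263 -0.0019 -0.0159] 0.0015
15.65 [ 0.56319 -0.16671  0.05784] [-7.6  9.   1.7] [ 0.6872  0.7263 -0.0019 -0.0159] 0.001
15.7 [ 0.56321 -0.16669  0.05788] [-8.9  7.8  1.1] [ 0.6872  0.7263 -0.0019 -0.0159] 0.0022
15.75 [ 0.56321 -0.16669  0.05785] [-7.6  8.9  1. ] [ 0.6872  0.7263 -0.0019 -0.0159] 0.0013
15.8 [ 0.56321 -0.16669  0.05786] [-7.9  7.4  2.4] [ 0.6872  0.7263 -0.0019 -0.0159] 0.0015
((0.23342628634856055, -0.42382367731941173), 0.8822558552026749) ((0.1436982292686224, -0.4263210102817112), 0.8946361305316289)
```

View pics/cs4.png

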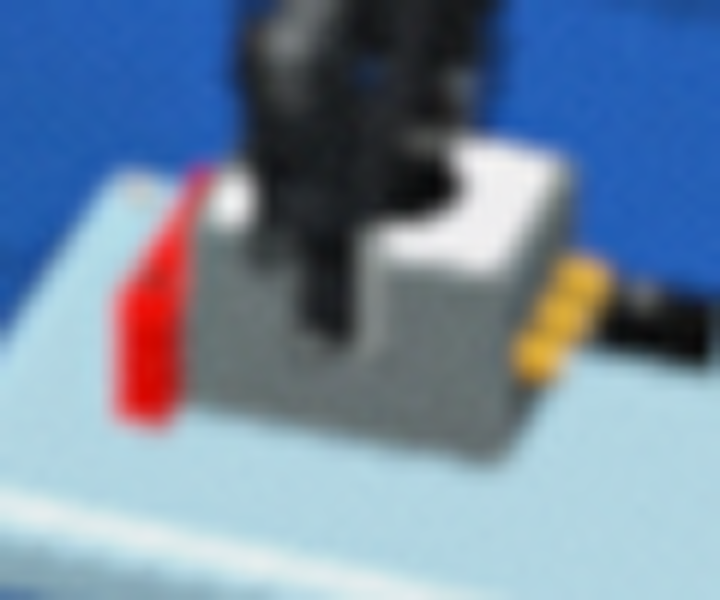

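View pics/w4.png

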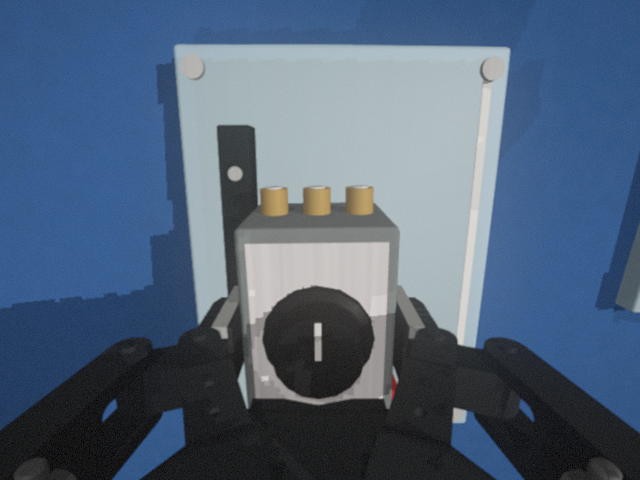

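```bash
python3 - <<'E'
from h import *
print(ticket.job_done()); o=get_obs(); print(o['clock'],o['ft_force'].round(1),o['eef_pos'])
E
```

```text
the job is handed in; nothing more can be done
None
the job is handed in; nothing more can be done
```

I put the selector box on the largest of the three stands, knob up with the sockets facing away from the red stop. I slid it into the corner and handed the job in at about 16 s, still gripping it and pressing on both stops. I got no verdict back.

- **Seating:** the hand stopped advancing although I kept commanding it further in. It came to rest about 2 mm from the home position I had measured beforehand, which is about as good as the camera calibration. The side view shows the box's plain end against the red stop. The wrist view shows the rail along its long side.
- **Push:** the wrist force held at about 8 to 9 N towards the end stop and 7 to 9 N towards the rail. The hand was at rest and the grip measured 55 mm. These readings include friction on the bed, so the force on the stops themselves may be slightly different.
- **Tilt, not ideal:** pressing leaned the hand about 0.03 rad from vertical. The box sits unchanged in the jaws, so it leans too: within the 0.07 rad limit, but not perfectly flat.
- **Other objects:** the arm's path stayed clear of the radio, hex key set and mug. They looked unmoved in the side view just before the box was lowered, but I didn't measure them.

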